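# Find and mark the balance point of a lamp boom

### The arm

A 6-joint arm with a two-finger parallel gripper is mounted at the origin on a cart in front of the work surface, level with it; the furniture and walls round the work are solid. World frame = base frame: x ahead of the robot, y to its left, z up, the work surface at z = 0. Lengths are in m, angles in rad, forces in N, time in s.
With the tool pointing down it reaches from about 0.325 to 0.9 m from the base axis. Payload 3.5 kg.
Tool frame: the origin (TCP) lies at the very end of the fingers, on their centre line; the grasp point (between the pads) lies 19 mm behind it; z points along the fingers, y is the line along which they close (so a half turn about z gives the same grasp; the last joint's range is limited). The gripper opens to 85 mm and grips with 20 to 120 N. Pads are 22 mm wide; open, the fingers measure 114 mm over their backs; the gripper's body (76 mm by 85 mm) begins 54 mm behind the grasp point. The pads swing forward as they close: fully open they stand 13 mm farther back than shut.
Start: joints at [-1.33, 0.276, -0.026, 1.268, 0, 1.467], TCP at [0.211, -0.588, 0.231] pointing down, gripper open.
Joint ranges: [-3.12, 3.12], [-0.85, 1.88], [-1.08, 1.24], [-1.95, 2.15], [-1.57, 1.53], [-3.14, 3.14]. Speed limits (rad/s): [2.57, 2.57, 3.14, 3.14, 3.14, 3.14].

### API

Orientations are given as a unit quaternion [w, x, y, z].
In Python, from rig import readout, eyes, order gives the robot as it stands.
- The arm moves only by the shell command python3 -m creep 'ROWS'. ROWS is JSON, a list of rows, each a list of 3 entries, a list of its own where there are three numbers: the shift along the tool's x, y, z in cm, then the turn, a rotation vector about the tool's x, y, z in rad, then the finger opening in cm, from 0 to 8.54. In form: [[[tx, ty, tz], [ax, ay, az], hand], ...]. A call has 1 to 10 rows; each row shifts and turns the commanded pose from where the row before left it, along the tool's axes as they then stand; what a row does not reach is not made up. A row lasts 1/10 s, in which the tool goes at most 50 mm and 8.59 degrees, less where a joint would pass 70% of its speed; a pose out of reach is approached as far as the arm can. A call with a gripper value outside its range is refused whole. The fingers move at their own pace and stop on an object; the grip force is fixed at half the most. Time passes only in rows, so rows that do not move let the fingers close. It gives the time, the measured TCP pose, the force, the opening and the grip force at its end, in the units of the state.
- readout.get_state(): the state, without advancing time (a new reading comes with each control period).
- eyes.capture(name): name is "scene" or "side" or "wrist"; returns a dict with "frame" (384x512x3 uint8, red, green, blue), "intrinsics" (3x3 intrinsics, pixels), "R" (3x3) and "t" (3): a world point X has camera coordinates R X + t; the wrist camera has in their place "tool_from_camera" (4x4, takes a point from camera to tool coordinates, whose origin is the TCP and whose axes are the flange's). Camera axes: x right, y down, z forward; pixel columns grow to the right and rows downward; lengths in m; the calibration is good to about 2 mm. The wrist camera is an equidistant fisheye: a pixel r from the principal point sees the ray r / f radians off the axis. A picture is of the moment at which its call begins: read the wrist's pose just before it. There is no depth.
- order.hand_in(): hands the job in; it is judged then, once.
The state is a dict: "time_s": time; "joint_positions": joint angles; "joint_velocities": joint speeds; "effort": joint torques, N m; "eef_pos": TCP position; "ee_rot": TCP orientation; "force": force on the tool from outside, world axes, zero at the start; "ft_torque": the same for the moment, N m; "grip_width": finger opening in m; "grip_force": force on a finger pad.
Only numpy, scipy, OpenCV 4.12 (cv2) and the standard library are available. Lean on these libraries where they do the work, as an engineer would, in place of code of your own. Each camera call takes 0.05 s, during which the arm holds its last target. There are 200 camera calls.

### The job

The aluminium lamp boom lies across the knife edge of the balancing stand with its heavy end down on a rest. Slide it along the knife edge until, let go, it balances level by itself clear of both rests; then set the saddle marker astride it directly above the knife edge to mark its balance point, and leave it balanced there with the marker on. Keep the boom on the stand and do not disturb the other things on the bench.

Things in the scene. Friction and masses are not known exactly. Their poses are not given: they have to be found in the camera images.
- stand: Grey steel balancing stand, fixed, on the right-hand bench: base plate 100 x 190 x 10 mm. Origin: centre of its underside, on the bench. Its y axis is level and runs along the boom, its x axis along the knife edge, which lies on a blade 13 mm wide in the middle. 36 mm to either side of the edge along x is a thin plate with a pointed top, 69 mm high, that shows the edge's place.
- knife_edge (a point): Middle of the knife edge (rounded steel), 95 mm above the bench, at the stand's middle; axes as the stand's.
- rest (a point): Middle of the top of one forked rest, 60 mm from the knife edge on the stand's +y side; a like one is on the -y side. Each is a black cross-bar, its top 53 mm above the bench, between two round posts 8 mm thick and 82 mm high with 38 mm between them.
- boom: Loose aluminium channel, open side down, 260 long, 26 wide, 33 mm high, 0.24 kg. Origin: mid-length on the underside of its 3 mm top web (the face on the knife edge); the sides reach 30 mm below that. y runs along it to its light end, z out of the top. The balance is stable: each mm off it tilts the boom about 0.05 rad, up to about 0.2 rad at a rest. A swing dies out in about 2 s.
- boom_heavy_end (a point): Centre of the boom's heavy (-y) end, with a dark steel block, 130 mm from its middle. A slug locked inside, out of sight, puts the balance point 16 to 38 mm from the middle towards this end. At the start the middle lies within 2 mm of the knife edge, and this end is down.
- boom_light_grip (a point): Point on the boom's light half, 95 mm from its middle towards the +y end (which has a black plastic plug), 12 mm below the underside of the web; a good place to grip across the 26 mm width, beyond the rest. Axes as the boom's.
- marker_post (a point): Saddle marker, 22 g: steel upside-down U standing on its cheeks on the left-hand bench. This point: centre of its black grip post, 14 x 14 x 30 mm, 34 mm above the cheeks' lower rims. Below the post a plate 38 (x) x 22 (y) x 3 mm, cheeks along y with 32 mm between. Astride the boom (marker y along the boom, either way) this point is 21 mm above the underside of the web.
- wick_reel: Bystander: flat blue reel of desoldering braid, 84 x 52 x 11 mm, origin on its underside.
- connector_4: Bystander: small black connector with wire tails, 68 x 21 x 12 mm, origin on its underside.
- tip_tinner: Bystander: small round white tin with a lid, 38 mm across, 19 mm high, origin on its underside.
Mind the look-alikes: they are no part of the job. What is shaped like the part that bears marker_post but orange is not meant.

How it is judged:
By the outcome, as a careful person would: the job done as asked, in the order asked, and still so for the second after the job is handed in, with the robot touching nothing.
It also fails if it takes over 72 s, if anything falls off the work surface, if the arm or the gripper's body presses on something with over 40 N, if the wrist force passes 120 N, or if a joint passes its speed limit or range.

## Working session

There is one attempt and no reset: what is moved stays moved. The work goes in short steps, Python scripts to look and compute and a shell command to move; the robot and the scene stay as the last step left them, time stands still between calls to the robot, and variables do not carry over. Pictures are saved under pics/ and viewed, at most 10 in all, crops included, and the job is handed in when it is done.

```bash
ls; mkdir -p pics; cat > h.py <<'E'
import numpy as np,cv2
from rig import readout,eyes,order
from scipy.spatial.transform import Rotation as Rn
def snap(n,f):
    s=readout.get_state(); d=eyes.capture(n); np.savez('pics/'+f+'.npz',p=s['eef_pos'],q=s['ee_rot'],**{k:np.array(v) for k,v in d.items()})
    cv2.imwrite('pics/'+f+'.png',d['frame'][:,:,::-1]); return d
def onplane(f,u,v,z):
    d=np.load('pics/'+f+'.npz'); K=d['intrinsics']; x=(u-K[0,2])/K[0,0]; y=(v-K[1,2])/K[1,1]
    if 'R' in d: o=-d['R'].T@d['t']; r=d['R'].T@np.array([x,y,1])
    else:
        th=np.hypot(x,y); c=np.array([x/th*np.sin(th),y/th*np.sin(th),np.cos(th)]) if th>0 else np.array([0,0,1.])
        q=d['q']; W=Rn.from_quat(np.r_[q[1:],q[0]]).as_matrix(); T=d['tool_from_camera']; r=W@T[:3,:3]@c; o=W@T[:3,3]+d['p']
    return o+r*(z-o[2])/r[2]
E
python3 - <<'E'
from h import *
a=snap('scene','s0')['frame'];b=snap('side','d0')['frame'];c=snap('wrist','w0')
print(c['intrinsics'],c['tool_from_camera'],readout.get_state())
for f in('s0','d0'):
    d=np.load('pics/'+f+'.npz');print(-d['R'].T@d['t'],d['R'],d['intrinsics'])
cv2.imwrite('pics/s0b.png',cv2.resize(a[:,:,::-1],(800,600)))
cv2.imwrite('pics/d0b.png',cv2.resize(b[:,:,::-1],(800,600)))
E
```

```text
pics
[[297.31863964   0.         253.80585782]
 [  0.         297.31863964 191.99636463]
 [  0.           0.           1.        ]] [[ 6.44602229e-04 -9.56558231e-01 -2.91540623e-01  7.43355531e-02]
 [ 9.99999397e-01  3.57337043e-04  1.03857962e-03 -1.02523051e-03]
 [-8.89283623e-04 -2.91541117e-01  9.56557885e-01 -1.42335717e-01]
 [ 0.00000000e+00  0.00000000e+00  0.00000000e+00  1.00000000e+00]] {'time_s': 0.15, 'joint_positions': array([-1.33038044e+00,  2.77007598e-01, -2.75152332e-02,  1.26802057e+00,
       -3.63599691e-05,  1.46739453e+00]), 'joint_velocities': array([-0.00021509, -0.00031791,  0.00382558, -0.00087246,  0.00161159,
        0.0004682 ]), 'effort': array([ 8.03225448e-04, -4.46058047e+01,  2.95638442e+01,  1.05380980e-02,
       -1.22969764e-04,  8.29293413e-06]), 'eef_pos': array([ 0.21051464, -0.58784862,  0.23040981]), 'ee_rot': array([-8.70241996e-04,  9.85259650e-01,  1.71063319e-01, -7.79338718e-05]), 'force': array([ 0.9433794 , -0.41167189, -0.0202051 ]), 'ft_torque': array([ 0.01809051, -0.00418036,  0.02513866]), 'grip_force': 0.0, 'grip_width': 0.08520386067812784}
[0.22716327 0.60631803 0.89704346] [[-0.88921626 -0.45748545 -0.0012266 ]
 [-0.33532857  0.65359863 -0.67850098]
 [ 0.31120603 -0.60292279 -0.73459847]] [[493.12563804   0.         257.82137233]
 [  0.         493.12563804 195.96619545]
 [  0.           0.           1.        ]]
[0.34962504 0.70188614 0.38827148] [[-0.96775612 -0.25145032  0.0148603 ]
 [-0.10413466  0.34567    -0.93256004]
 [ 0.22935576 -0.90403816 -0.36070895]] [[370.93813058   0.         255.04057092]
 [  0.         370.93813058 193.34647987]
 [  0.           0.           1.        ]]
```

View pics/s0b.png

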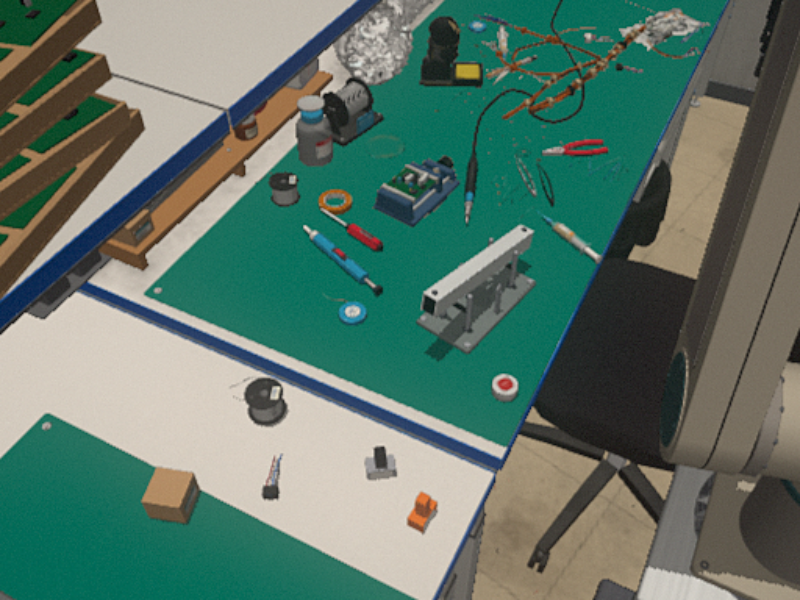

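View pics/d0b.png

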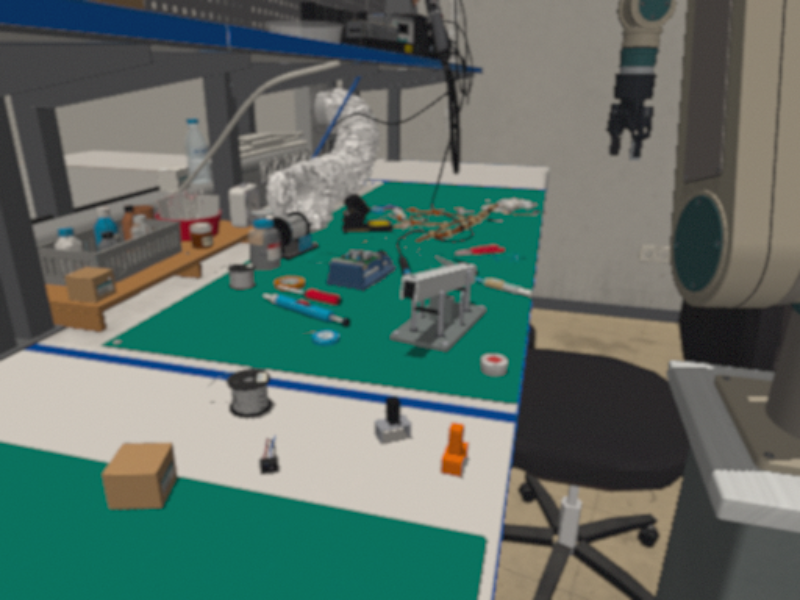

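View pics/w0.png

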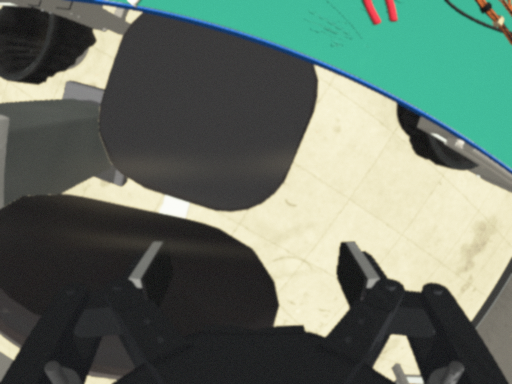

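The pictures show the boom at about scene (478,270) and side (438,285), the grey marker at (380,463), the orange decoy at (423,512), and the tin at (505,387). Next I'll enlarge crops.

```bash
python3 - <<'E'
from h import *
a=cv2.imread('pics/s0.png');b=cv2.imread('pics/d0.png')
# (x0,y0,w,h), scale 5
A=cv2.resize(a[140:230,262:350],None,fx=4.5,fy=4.5,interpolation=cv2.INTER_CUBIC)  
B=cv2.resize(b[160:230,245:325],None,fx=5,fy=5,interpolation=cv2.INTER_CUBIC)
C=cv2.resize(a[270:320,225:265],None,fx=4,fy=4,interpolation=cv2.INTER_CUBIC)
D=cv2.resize(b[245:285,230:275],None,fx=4,fy=4,interpolation=cv2.INTER_CUBIC)
im=np.zeros((600,800,3),np.uint8)
for P,x,y in((A,0,0),(B,400,0),(C,400,360),(D,600,360)): im[y:y+P.shape[0],x:x+P.shape[1]]=P[:600-y,:800-x]
cv2.imwrite('pics/c0.png',im)
E
```

```text
(no output)
```

View pics/c0.png

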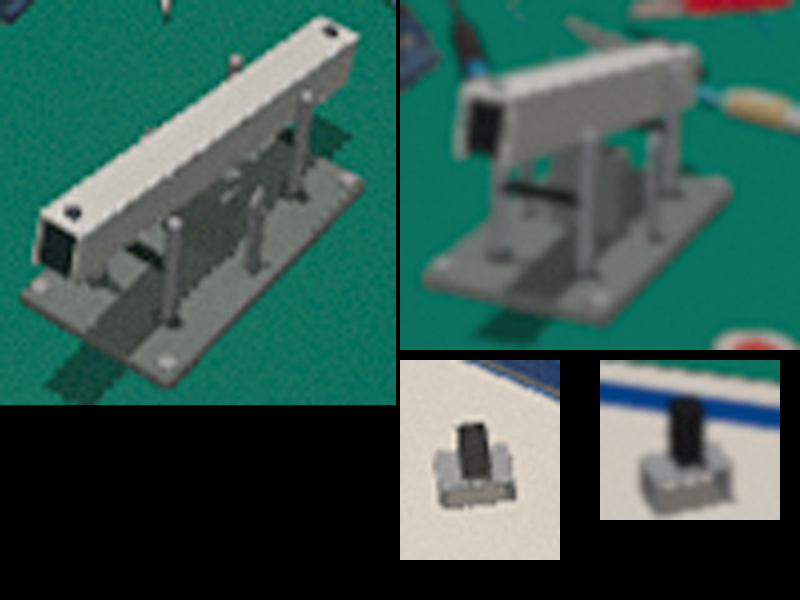

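The crop shows the near end raised well above its rest, with the black plug, so it is the light end. The far end is down on its rest and heavy. Base-plate top corners are at crop (20,296), (168,383) and (363,183).

```bash
python3 - <<'E'
from h import *
P=lambda x,y,z:onplane('s0',262+x/4.5,140+y/4.5,z)
a,b,c=P(21,296,.01),P(168,382,.01),P(363,182,.01)
print(a,b,c,np.linalg.norm(a-b),np.linalg.norm(b-c)); print('centre',(a+c)/2)
u=(b-c)[:2]+0; print('yaw of y axis',np.degrees(np.arctan2(u[1],u[0])))
# boom top edges ends: near (42,208),(88,235); far (322,15),(358,36)
for q in ((42,208),(85,237)): print('near',P(*q,.095+.003+.024))
for q in ((322,15),(358,36)): print('far',P(*q,.095+.003-.020))
# post tops z=.082 near right, far right
print('posts',P(174,220,.082),P(307,94,.082), 'plate tip',P(257,190,.069))
M=lambda x,y,z:onplane('s0',225+(x-400)/4,270+(y-360)/4,z)
print('marker post top',M(472,426,.049),'plate',M(475,475,.019))
N=lambda x,y,z:onplane('d0',230+(x-600)/4,245+(y-360)/4,z)
print('side',N(685,402,.049))
for q in((440,505),(513,498)): print('foot',M(*q,0))
# side cam stand corners
S=lambda x,y,z:onplane('d0',245+(x-400)/5,160+y/5,z)
a,b,c=S(424,280,.01),S(602,322,.01),S(733,188,.01);print('side c',(a+c)/2,np.linalg.norm(a-b),np.linalg.norm(b-c))
E
```

```text
[ 0.56933624 -0.10287565  0.01      ] [ 0.47533371 -0.08442153  0.01      ] [ 0.43699158 -0.2667456   0.01      ] 0.09579682143610709 0.18631207153633572
centre [ 0.50316391 -0.18481063  0.01      ]
yaw of y axis 78.12394634416702
near [ 0.54252886 -0.06894462  0.122     ]
near [ 0.51574554 -0.06106502  0.122     ]
far [ 0.48736913 -0.31236035  0.078     ]
far [ 0.46331081 -0.30502744  0.078     ]
posts [ 0.49558771 -0.12675043  0.082     ] [ 0.46995404 -0.24442281  0.082     ] plate tip [ 0.47011736 -0.1779532   0.069     ]
marker post top [0.49996602 0.14319453 0.049     ] plate [0.49447598 0.1516157  0.019     ]
side [0.49514154 0.14844978 0.049     ]
foot [0.50789509 0.16545134 0.        ]
foot [0.47645567 0.14473675 0.        ]
side c [ 0.4980433  -0.17695291  0.01      ] 0.09450518047548026 0.19148008936155847
```

```bash
python3 -m creep '[[[0,0,0],[0,0,-0.146],8.5],[[0,0,0],[0,0,-0.146],8.5],[[0,0,0],[0,0,-0.146],8.5],[[0,0,0],[0,0,-0.146],8.5],[[0,0,0],[0,0,-0.146],8.5],[[0,0,0],[0,0,-0.146],8.5],[[0,0,0],[0,0,-0.144],8.5],[[3.94,1.44,0],[0,0,0],8.5],[[3.94,1.44,0],[0,0,0],8.5],[[3.94,1.44,0],[0,0,0],8.5]]' && python3 -m creep '[[[3.94,1.44,0],[0,0,0],8.5],[[3.94,1.44,0],[0,0,0],8.5],[[3.94,1.44,0],[0,0,0],8.5],[[3.94,1.44,0],[0,0,0],8.5],[[3.94,1.44,0],[0,0,0],8.5],[[3.94,1.44,0],[0,0,0],8.5],[[3.94,1.44,0],[0,0,0],8.5],[[0,0,0],[0,0,0],8.5],[[0,0,0],[0,0,0],8.5]]'
```

```text
time_s: 1.15
eef_pos: [0.2775, -0.4803, 0.2308]
ee_rot: [-0.0, 0.777, 0.63, 0.0]
force: [-0.1, 0.8, 0.9]
grip_width: 0.0854
grip_force: 0.0
time_s: 2.05
eef_pos: [0.4327, -0.2317, 0.2311]
ee_rot: [-0.0, 0.776, 0.631, -0.0]
force: [-1.5, 0.4, 1.2]
grip_width: 0.0855
grip_force: 0.0
```

```bash
python3 -m creep '[[[3.92,1.45,0],[0,0,0],8.5],[[3.92,1.45,0],[0,0,0],8.5],[[3.92,1.45,0],[0,0,0],8.5],[[3.92,1.45,0],[0,0,0],8.5],[[0,0,0],[0,0,0],8.5],[[0,0,0],[0,0,0],8.5]]'; python3 - <<'E'
from h import *
d=snap('wrist','w1')
cv2.imwrite('pics/w1b.png',cv2.resize(d['frame'][:,:,::-1],(800,600),interpolation=cv2.INTER_CUBIC))
E
```

```text
time_s: 2.65
eef_pos: [0.5214, -0.0917, 0.231]
ee_rot: [-0.0, 0.776, 0.63, -0.001]
force: [-0.3, 0.1, -0.2]
grip_width: 0.0853
grip_force: 0.0
```

View pics/w1b.png

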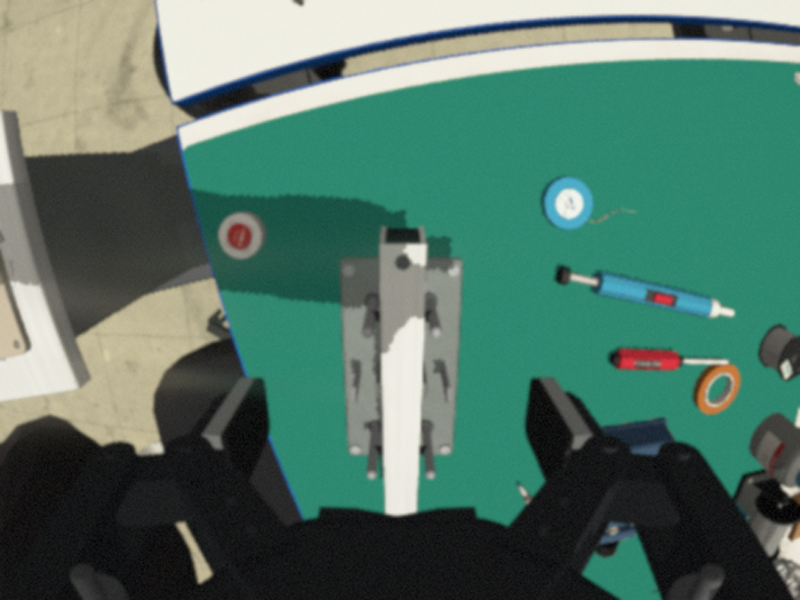

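Base corners are at (342,261), (464,260), (348,455) and (453,455). The boom's plug end has its top edge at (380,241) to (426,241), and the hole is at (403,262). The boom runs straight down the picture at column 403.

```bash
python3 - <<'E'
from h import *
s=lambda x,y,z:onplane('w1',x*.64,y*.64,z)
c=[s(342,260,.01),s(464,259,.01),s(348,455,.01),s(453,455,.01)]
m=sum(c)/4;print(np.array(c),m)
u=(c[0]+c[1]-c[2]-c[3])/2;print('len',np.linalg.norm(u),'wid',np.linalg.norm(c[0]-c[1]),'yaw',np.degrees(np.arctan2(u[1],u[0])))
yaw=np.radians(78.1);y=np.array([np.cos(yaw),np.sin(yaw)]);x=np.array([y[1],-y[0]])
for n,p in (('near end',(s(380,241,.122)+s(426,241,.122))/2),('far',s(400,512,.085)),('tipL',s(353,362,.069)),('tipR',s(443,362,.069)),('posts',(s(372,300,.082)+s(433,300,.082))/2),('postsfar',(s(372,474,.082)+s(431,474,.082))/2),('tcp',np.load('pics/w1.npz')['p'])):
  d=(p-m)[:2];print(n,p,'stand xy',d@x,d@y)
E
```

```text
[[ 0.47747673 -0.0850303   0.01      ]
 [ 0.57357178 -0.10421851  0.01      ]
 [ 0.43634266 -0.26884577  0.01      ]
 [ 0.53449357 -0.28959383  0.01      ]] [ 0.50547119 -0.1869221   0.01      ]
len 0.18890199264188773 wid 0.09799207410841808 yaw 77.74213014986927
near end [ 0.53093925 -0.06091945  0.122     ] stand xy -0.0010615498336013392 0.12854635524944122
far [ 0.48362287 -0.28328747  0.085     ] stand xy -0.0015078368964229032 -0.09879959447427765
tipL [ 0.47686848 -0.1484939   0.069     ] stand xy -0.035912060604741905 0.03170434867752975
tipR [ 0.54038545 -0.16179689  0.069     ] stand xy 0.028982992394707953 0.03178471182208045
posts [ 0.52184328 -0.10607257  0.082     ] stand xy -0.0006512708304792607 0.0824879886482156
postsfar [ 0.49257767 -0.24567552  0.082     ] stand xy -0.0005012186448062964 -0.06014944063080921
tcp [ 0.52135564 -0.0917215   0.23099673] stand xy -0.004087682775284127 0.09643008918724394
```

```bash
python3 -m creep '[[[0,0.3,3.8],[0,0,0],5],[[0,0,3.8],[0,0,0],5],[[0,0,3.8],[0,0,0],5],[[0,0,3.7],[0,0,0],5],[[0,0,0],[0,0,0],5],[[0,0,0],[0,0,0],5],[[0,0,0],[0,0,0],5]]'; python3 - <<'E'
from h import *
d=snap('wrist','w2')
a=cv2.resize(d['frame'][:,:,::-1],(640,480),interpolation=cv2.INTER_CUBIC)
cv2.imwrite('pics/w2b.png',a)
E
```

```text
time_s: 3.4
eef_pos: [0.5261, -0.093, 0.0826]
ee_rot: [0.002, 0.777, 0.63, 0.001]
force: [0.2, -0.2, -0.2]
grip_width: 0.0501
grip_force: 0.0
```

View pics/w2b.png

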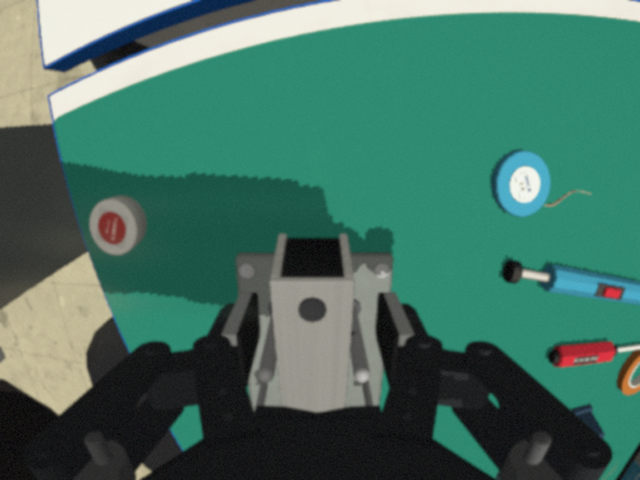

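```bash
python3 -m creep '[[[0,-0.1,0],[0,0,0],2],[[0,0,0],[0,0,0],2],[[0,0,0],[0,0,0],2],[[0,0,0],[0,0,0],2]]' && python3 -m creep '[[[0.7,0,-0.14],[0,0,0],2],[[0.7,0,-0.14],[0,0,0],2],[[0.7,0,-0.14],[0,0,0],2],[[0.7,0,-0.14],[0,0,0],2],[[0,0,0],[0,0,0],2],[[0,0,0],[0,0,0],2]]'
```

```text
time_s: 3.85
eef_pos: [0.5245, -0.0917, 0.0815]
ee_rot: [0.001, 0.776, 0.63, 0.0]
force: [-0.2, 0.9, 6.0]
grip_width: 0.0253
grip_force: 61.8
time_s: 4.45
eef_pos: [0.5295, -0.0637, 0.0863]
ee_rot: [0.0, 0.776, 0.63, 0.0]
force: [-0.4, 1.7, 5.2]
grip_width: 0.0256
grip_force: 61.9
```

```bash
python3 -m creep '[[[0,0,0],[0,0,0],3.2],[[0,0,0],[0,0,0],4.5],[[0,0,0],[0,0,0],5],[[0,0,0],[0,0,0],5],[[0,0,0],[0,0,0],5],[[0,0,0],[0,0,0],5],[[0,0,0],[0,0,0],5],[[0,0,0],[0,0,0],5],[[0,0,0],[0,0,0],5],[[0,0,0],[0,0,0],5]]' ; python3 -m creep '[[[0,0,0],[0,0,0],5],[[0,0,0],[0,0,0],5],[[0,0,0],[0,0,0],5],[[0,0,0],[0,0,0],5],[[0,0,0],[0,0,0],5]]'; cat > look.py <<'E'
from h import *
import sys
t=sys.argv[1]
a=snap('scene','s'+t)['frame'][:,:,::-1];b=snap('side','d'+t)['frame'][:,:,::-1];c=snap('wrist','w'+t)['frame'][:,:,::-1]
im=np.zeros((600,800,3),np.uint8)
A=cv2.resize(a[135:235,262:350],None,fx=4.5,fy=4.5,interpolation=cv2.INTER_CUBIC)  
B=cv2.resize(b[160:230,245:325],None,fx=5,fy=5,interpolation=cv2.INTER_CUBIC)
C=cv2.resize(c[130:360,130:380],None,fx=1,fy=1)
for P,x,y in((A,0,0),(B,400,0),(C,400,360)):
    P=P[:600-y,:800-x]; im[y:y+P.shape[0],x:x+P.shape[1]]=P
cv2.imwrite('pics/l'+t+'.png',im)
E
python3 look.py 3
```

```text
time_s: 5.45
eef_pos: [0.5293, -0.0639, 0.086]
ee_rot: [0.0, 0.776, 0.63, 0.0]
force: [0.4, -0.6, 0.1]
grip_width: 0.0501
grip_force: 0.0
time_s: 5.95
eef_pos: [0.5293, -0.0639, 0.0859]
ee_rot: [0.0, 0.776, 0.63, 0.0]
force: [0.7, -0.9, -0.5]
grip_width: 0.0504
grip_force: 0.0
```

View pics/l3.png

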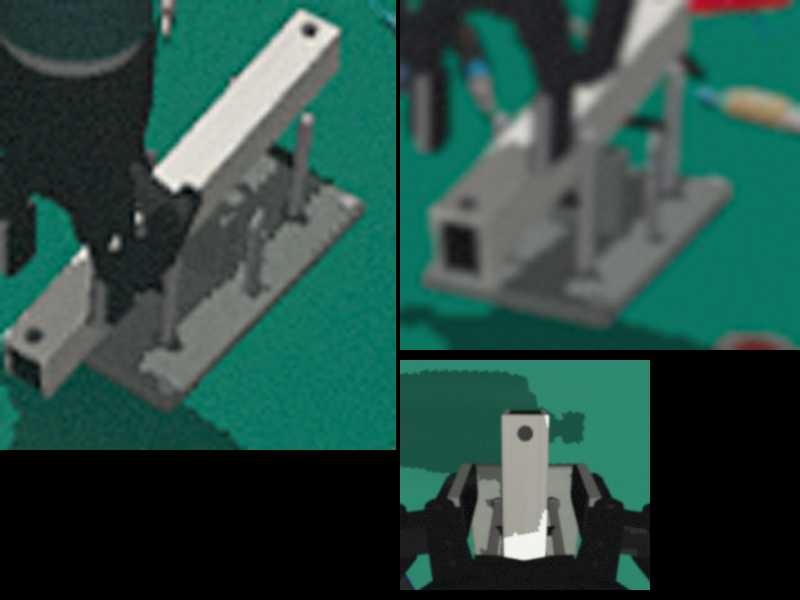

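The light end has dropped onto its near rest, so I went too far and the balance needs about 7 mm back. I'll build a numeric tilt measurement from the wrist image.

```bash
cat > tilt.py <<'E'
from h import *
import sys
from scipy.optimize import brentq
Y=np.array([np.cos(np.radians(78.1)),np.sin(np.radians(78.1))]);X=np.array([Y[1],-Y[0]]);O=np.array([.505,-.186])
def meas(f,r0=150,r1=290):
    im=np.load('pics/'+f+'.npz')['frame'].astype(float); S=im.max(2)-im.min(2); out=[]
    for r in range(r0,r1):
        row=S[r]; c=250
        if row[c-6:c+6].max()>38: continue
        th=32; l=c
        while l>0 and row[l]<th: l-=1
        q=c
        while q<511 and row[q]<th: q+=1
        L=l+(row[l]-th)/(row[l]-row[l+1]+1e-9); Q=q-(row[q]-th)/(row[q]-row[q-1]+1e-9)
        if not 25<Q-L<75 : continue
        g=lambda z:np.linalg.norm(onplane(f,L,r,z)-onplane(f,Q,r,z))-.026
        try: z=brentq(g,.0,.16)
        except ValueError: continue
        m=(onplane(f,L,r,z)+onplane(f,Q,r,z))[:2]/2-O
        out.append((r,L,Q,m@X*1e3,m@Y*1e3,z*1e3,np.median(im[r,int(L)+4:int(Q)-3])))
    return np.array(out)
if __name__=='__main__':
    np.set_printoptions(suppress=True,precision=1)
    for f in sys.argv[1:]: print(f);print(meas(f)[::4])
E
python3 tilt.py w2 w3
```

```text
w2
[[191.  221.1 278.5  -0.8 131.8  96.3  28. ]
 [195.  220.3 279.2  -0.8 131.  100.   16. ]
 [199.  219.6 279.8  -0.8 130.3 103.4  16. ]]
w3
[[181.  233.7 275.8  -1.2 152.6  50.9  30. ]
 [185.  230.6 279.2  -1.2 156.9  75.5 131. ]
 [189.  230.3 279.6  -1.2 155.4  78.  168. ]
 [193.  230.2 279.3  -1.3 153.3  78.4 167.5]
 [197.  230.2 279.2  -1.3 151.1  78.5 159. ]
 [201.  230.3 279.1  -1.4 148.9  78.6 157. ]
 [205.  230.5 279.1  -1.3 146.6  78.4 156.5]
 [209.  230.5 279.   -1.3 144.4  78.7 158. ]
 [213.  230.5 278.2  -1.5 141.6  77.3 166. ]
 [217.  230.6 278.   -1.6 139.1  76.9 166. ]
 [221.  230.5 277.9  -1.6 137.   77.6 165. ]
 [225.  230.6 278.   -1.5 135.   78.6 165. ]
 [229.  230.6 277.7  -1.6 132.4  78.3 166. ]
 [233.  229.2 278.4  -1.8 133.5  85.8 164. ]]
```

```bash
cat > ang.py <<'E'
from h import *
import sys
def edge(f,c0=300,c1=325):
    im=cv2.GaussianBlur(np.load('pics/'+f+'.npz')['frame'],(0,0),0.8).astype(float); R=im[:,:,0]  # red: green cloth low, white high
    xs,ys=[],[]
    for c in range(c0,c1):
        col=R[136:185,c]; g=np.diff(col); k=int(np.argmax(col>110))
        if k==0: continue
        xs.append(c); ys.append(136+k-(col[k]-110)/(col[k]-col[k-1]))
    p=np.polyfit(xs,ys,1); r=np.array(ys)-np.polyval(p,xs); ok=abs(r)<1
    p=np.polyfit(np.array(xs)[ok],np.array(ys)[ok],1)
    return np.arctan(p[0]),np.polyval(p,312),ok.sum(),np.std((np.array(ys)-np.polyval(p,xs))[ok])
def pred(t,f='s0'):
    d=np.load('pics/'+f+'.npz');from tilt import X,Y,O
    def pr(s): 
        P=np.r_[O+X*.012+Y*s*np.cos(t),.098+s*np.sin(t)]; c=d['R']@P+d['t']; q=d['intrinsics']@c; return q[:2]/q[2]
    # edge line crossing
    a,b=pr(-.02),pr(-.09); m=(b-a)[1]/(b-a)[0]; return np.arctan(m),a[1]+m*(312-a[0])
if __name__=='__main__':
    for f in sys.argv[1:]: print(f,edge(f))
    for t in(-.2,0,.2): print(t,pred(t))
E
python3 ang.py s0 s3
```

```text
s0 (np.float64(-0.6109737809965621), np.float64(157.34102561511236), np.int64(24), np.float64(0.1523000537262007))
s3 (np.float64(-0.8324346336395712), np.float64(154.15196506040155), np.int64(25), np.float64(0.17417866273473717))
-0.2 (np.float64(-0.8539283921225069), np.float64(154.46213196280922))
0 (np.float64(-0.7445261695543577), np.float64(156.38483684757884))
0.2 (np.float64(-0.6003801700670932), np.float64(158.39909999185642))
```

```bash
python3 -m creep '[[[0,0,2.2],[0,0,0],4.5],[[0,0,0],[0,0,0],3.5],[[0,0,0],[0,0,0],2],[[0,0,0],[0,0,0],2],[[0,0,0],[0,0,0],2],[[0,0,0],[0,0,0],2],[[-0.35,0,-0.07],[0,0,0],2],[[-0.35,0,-0.07],[0,0,0],2],[[0,0,0],[0,0,0],2],[[0,0,0],[0,0,0],2]]' ; python3 -m creep '[[[0,0,0],[0,0,0],3],[[0,0,0],[0,0,0],4],[[0,0,0],[0,0,0],5],[[0,0,0],[0,0,0],5],[[0,0,0],[0,0,0],5],[[0,0,0],[0,0,0],5],[[0,0,0],[0,0,0],5],[[0,0,0],[0,0,0],5],[[0,0,0],[0,0,0],5],[[0,0,0],[0,0,0],5]]'; python3 -m creep '[[[0,0,0],[0,0,0],5],[[0,0,0],[0,0,0],5],[[0,0,0],[0,0,0],5],[[0,0,0],[0,0,0],5],[[0,0,0],[0,0,0],5],[[0,0,0],[0,0,0],5],[[0,0,0],[0,0,0],5],[[0,0,0],[0,0,0],5]]'; python3 look.py 4; python3 ang.py s4; python3 tilt.py w4
```

```text
time_s: 7.1
eef_pos: [0.5281, -0.0713, 0.0655]
ee_rot: [0.0, 0.776, 0.63, -0.0]
force: [-0.0, -1.5, -1.5]
grip_width: 0.0245
grip_force: 61.4
time_s: 8.1
eef_pos: [0.5278, -0.0708, 0.0653]
ee_rot: [-0.0, 0.776, 0.63, -0.0]
force: [-0.6, -0.5, -0.8]
grip_width: 0.05
grip_force: 0.0
time_s: 8.9
eef_pos: [0.5278, -0.0707, 0.0653]
ee_rot: [-0.0, 0.776, 0.63, -0.0]
force: [-0.5, -1.1, 0.2]
grip_width: 0.0503
grip_force: 0.0
s4 (np.float64(-0.6269179373141989), np.float64(156.95203395549225), np.int64(24), np.float64(0.21826329847007195))
-0.2 (np.float64(-0.8539283921225069), np.float64(154.46213196280922))
0 (np.float64(-0.7445261695543577), np.float64(156.38483684757884))
0.2 (np.float64(-0.6003801700670932), np.float64(158.39909999185642))
w4
[[208.  221.2 286.9  -1.8 152.5  97.7  28. ]
 [212.  220.6 287.5  -1.8 151.7 100.2  18. ]
 [216.  219.8 288.4  -1.8 151.2 103.2  17. ]
 [220.  219.1 288.8  -1.9 150.5 105.4  17. ]
 [224.  218.3 289.1  -1.9 149.8 107.5  16. ]
 [228.  217.5 289.8  -1.9 149.3 110.1  15. ]
 [232.  217.  290.5  -1.9 148.7 112.3  16. ]]
```

```bash
python3 -m creep '[[[0,0,-1.5],[0,0,0],4.5],[[0,0,0],[0,0,0],3.5],[[0,0,0],[0,0,0],2],[[0,0,0],[0,0,0],2],[[0,0,0],[0,0,0],2],[[0,0,0],[0,0,0],2],[[0.17,0,-0.02],[0,0,0],2],[[0.17,0,-0.02],[0,0,0],2],[[0,0,0],[0,0,0],2],[[0,0,0],[0,0,0],2]]' ; python3 -m creep '[[[0,0,0],[0,0,0],3],[[0,0,0],[0,0,0],4],[[0,0,0],[0,0,0],5],[[0,0,0],[0,0,0],5],[[0,0,0],[0,0,0],5],[[0,0,0],[0,0,0],5],[[0,0,0],[0,0,0],5],[[0,0,0],[0,0,0],5],[[0,0,0],[0,0,0],5],[[0,0,0],[0,0,0],5]]'; python3 -m creep '[[[0,0,0],[0,0,0],5],[[0,0,0],[0,0,0],5],[[0,0,0],[0,0,0],5],[[0,0,0],[0,0,0],5],[[0,0,0],[0,0,0],5],[[0,0,0],[0,0,0],5],[[0,0,0],[0,0,0],5],[[0,0,0],[0,0,0],5]]'; python3 look.py 5; python3 ang.py s5; python3 tilt.py w5
```

```text
time_s: 10.05
eef_pos: [0.5281, -0.068, 0.0807]
ee_rot: [0.0, 0.777, 0.63, -0.001]
force: [-0.8, -3.9, 3.4]
grip_width: 0.0255
grip_force: 61.8
time_s: 11.05
eef_pos: [0.5286, -0.0675, 0.0807]
ee_rot: [0.0, 0.776, 0.63, 0.0]
force: [0.1, 0.4, -0.8]
grip_width: 0.0501
grip_force: 0.0
time_s: 11.85
eef_pos: [0.5285, -0.0674, 0.0807]
ee_rot: [0.0, 0.776, 0.63, 0.0]
force: [-0.7, -0.3, 0.4]
grip_width: 0.0499
grip_force: 0.0
s5 (np.float64(-0.7155181496599885), np.float64(156.21378738405076), np.int64(24), np.float64(0.2886584108667533))
-0.2 (np.float64(-0.8539283921225069), np.float64(154.46213196280922))
0 (np.float64(-0.7445261695543577), np.float64(156.38483684757884))
0.2 (np.float64(-0.6003801700670932), np.float64(158.39909999185642))
w5
[[188.  227.9 279.5  -1.9 154.3  79.5  32. ]
 [192.  226.8 280.4  -2.  154.1  85.6  14. ]
 [196.  225.8 281.3  -2.  153.7  90.8  16. ]
 [200.  224.6 282.2  -2.1 153.5  96.   16. ]
 [204.  223.4 282.9  -2.2 153.2 100.7  21. ]
 [208.  222.4 283.6  -2.2 152.8 104.8 116. ]
 [212.  221.8 284.1  -2.2 152.1 107.6 154. ]
 [216.  221.9 283.3  -2.4 149.7 106.2 155. ]
 [220.  222.3 282.9  -2.4 147.5 105.3 154. ]
 [224.  222.5 282.9  -2.3 145.8 105.6 146. ]
 [228.  222.7 282.7  -2.3 143.8 105.4 145. ]]
```

```bash
cat > face.py <<'E'
from h import *
from tilt import X,Y,O
from scipy.optimize import least_squares
import sys
for f in sys.argv[1:]:
    d=np.load('pics/'+f+'.npz'); c=d['frame'][:,:,0].astype(float)[165:250,246:258].mean(1)
    c=cv2.GaussianBlur(c[:,None],(1,3),0)[:,0]
    S=d['frame'][165:250,246:258].astype(float); S=(S.max(2)-S.min(2)).mean(1)
    k=int(np.argmax(S<50)); bot=165+k-(50-S[k])/(S[k-1]-S[k])
    j=k+int(np.argmax(c[k:]>75)); top=165+j-(c[j]-75)/(c[j]-c[j-1])
    K=d['intrinsics'];q=d['q'];W=Rn.from_quat(np.r_[q[1:],q[0]]).as_matrix();T=d['tool_from_camera']
    def row(y,z):
        P=np.r_[O-X*.002+Y*y,z]; v=T[:3,:3].T@(W.T@(P-d['p'])-T[:3,3]); th=np.arctan2(np.hypot(v[0],v[1]),v[2]); return K[1,2]+K[1,1]*th*v[1]/np.hypot(v[0],v[1])
    def r(p):
        a,t=p; y=a*np.cos(t);z=.095+a*np.sin(t); n=np.array([-np.sin(t),np.cos(t)])
        return [row(*(np.array([y,z])+.003*n))-top,row(*(np.array([y,z])-.03*n))-bot]
    s=least_squares(r,[.15,0],x_scale=[.01,.1]); print(f,bot,top,'end',s.x[0],'tilt',s.x[1])
E
python3 face.py w2 w3 w4 w5
python3 - <<'E'
from h import *
from ang import pred
# base right-edge top corners, in s0 crop picks -> image angle measured vs predicted for yaw 78.1
from tilt import X,Y,O
d=np.load('pics/s0.npz')
def pr(x,y,z):
    c=d['R']@np.r_[O+X*x+Y*y,z]+d['t'];q=d['intrinsics']@c;return q[:2]/q[2]
for p,m in((pr(-.05,.095,.01),(168,382)),(pr(-.05,-.095,.01),(363,182)),(pr(.05,.095,.01),(21,296))): print(p,262+m[0]/4.5,140+m[1]/4.5)
E
```

```text
w2 188.97530864197532 221.25644599303135 end 0.12531881599786907 tilt 0.12192793460077858
w3 178.64197530864197 183.65 end 0.15823726900882668 tilt -0.16842345229843636
w4 205.83132530120483 247.3939611790079 end 0.14528836753053312 tilt 0.11573867091669704
w5 186.2405063291139 206.633969716919 end 0.15112350602182856 tilt 0.0019306884192320396
[298.9068602  225.34032032] 299.3333333333333 224.88888888888889
[343.1226018  180.03128008] 342.6666666666667 180.44444444444446
[265.20205407 205.05340967] 266.6666666666667 205.77777777777777
```

View pics/l5.png

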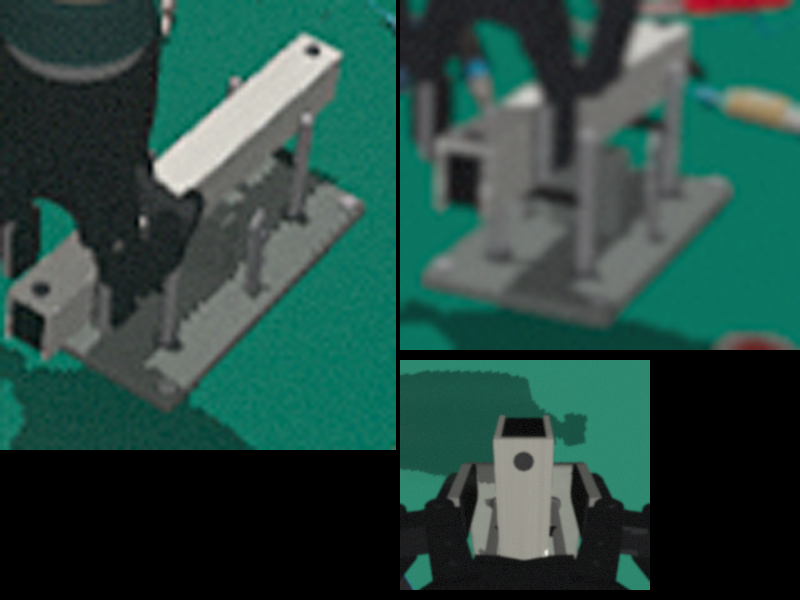

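The boom now floats clear of both rests, with the light end about 0.025 rad high by both measures. The near hole is at (40,288) and the far hole at (312,50). A nudge of 0.5 mm should level it.

```bash
python3 -m creep '[[[0,0,1.2],[0,0,0],4.5],[[0,0,0],[0,0,0],3.5],[[0,0,0],[0,0,0],2],[[0,0,0],[0,0,0],2],[[0,0,0],[0,0,0],2],[[0,0,0],[0,0,0],2],[[0.05,0,0],[0,0,0],2],[[0,0,0],[0,0,0],2],[[0,0,0],[0,0,0],2],[[0,0,0],[0,0,0],2.6]]' ; python3 -m creep '[[[0,0,0],[0,0,0],3],[[0,0,0],[0,0,0],4],[[0,0,-1],[0,0,0],5],[[0,0,-0.2],[0,0,0],5],[[0,0,0],[0,0,0],5],[[0,0,0],[0,0,0],5],[[0,0,0],[0,0,0],5],[[0,0,0],[0,0,0],5],[[0,0,0],[0,0,0],5],[[0,0,0],[0,0,0],5]]'; python3 -m creep '[[[0,0,0],[0,0,0],5],[[0,0,0],[0,0,0],5],[[0,0,0],[0,0,0],5],[[0,0,0],[0,0,0],5],[[0,0,0],[0,0,0],5],[[0,0,0],[0,0,0],5],[[0,0,0],[0,0,0],5],[[0,0,0],[0,0,0],5]]'; python3 look.py 6; python3 ang.py s6; python3 face.py w6
```

```text
time_s: 13.0
eef_pos: [0.5289, -0.0671, 0.069]
ee_rot: [0.0, 0.776, 0.63, 0.0]
force: [0.1, 0.9, 0.7]
grip_width: 0.0259
grip_force: 0.3
time_s: 14.0
eef_pos: [0.5285, -0.0669, 0.0806]
ee_rot: [-0.0, 0.776, 0.63, -0.0]
force: [0.5, -0.4, 0.4]
grip_width: 0.0504
grip_force: 0.0
time_s: 14.8
eef_pos: [0.5286, -0.0669, 0.0807]
ee_rot: [-0.0, 0.776, 0.63, -0.0]
force: [-0.1, -0.5, 0.9]
grip_width: 0.0498
grip_force: 0.0
s6 (np.float64(-0.7165454120767997), np.float64(155.98934917787466), np.int64(24), np.float64(0.2436354529276009))
-0.2 (np.float64(-0.8539283921225069), np.float64(154.46213196280922))
0 (np.float64(-0.7445261695543577), np.float64(156.38483684757884))
0.2 (np.float64(-0.6003801700670932), np.float64(158.39909999185642))
w6 186.3361344537815 207.02768399729914 end 0.15159890988562932 tilt 0.004873912590824221
```

```bash
python3 -m creep '[[[0,0,0],[0,0,0],5],[[0,0,0],[0,0,0],5],[[0,0,0],[0,0,0],5],[[0,0,0],[0,0,0],5],[[0,0,0],[0,0,0],5]]' >/dev/null; python3 look.py 7; python3 ang.py s7; python3 face.py w7; cat > dif.py <<'E'
from h import *
import sys
# vertical shift of near & far end patches between two scene images
a,b=[np.load('pics/%s.npz'%f)['frame'][:,:,1].astype(np.float32) for f in sys.argv[1:3]]
for n,(r0,r1,c0,c1) in dict(near=(186,216,260,284),far=(138,165,312,340)).items():
    (dx,dy),q=cv2.phaseCorrelate(a[r0:r1,c0:c1].copy(),b[r0:r1,c0:c1].copy(),cv2.createHanningWindow((c1-c0,r1-r0),cv2.CV_32F)); print(n,dx,dy,q)
E
python3 dif.py s5 s6; python3 dif.py s6 s7
```

```text
s7 (np.float64(-0.7168010204045822), np.float64(155.99013495772226), np.int64(24), np.float64(0.252711535869226))
-0.2 (np.float64(-0.8539283921225069), np.float64(154.46213196280922))
0 (np.float64(-0.7445261695543577), np.float64(156.38483684757884))
0.2 (np.float64(-0.6003801700670932), np.float64(158.39909999185642))
w7 186.3125 207.0364618501013 end 0.15162461409109085 tilt 0.005290648476652306
near 0.1023714755872831 0.15671936015216836 1.0238836344745423
far -0.23612242577458176 0.34795302348532964 1.0005584769778781
near -0.10145071332883937 -0.1764237123018777 0.9477513896094428
far -0.009122689054070321 0.5179209227685355 0.9933256776244552
```

```bash
cat > holes.py <<'E'
from h import *
from tilt import X,Y,O
from scipy.optimize import least_squares
import sys
def cen(f,u,v):
    g=np.load('pics/%s.npz'%f)['frame'][:,:,0].astype(float); u0,v0=int(round(u)),int(round(v)); 
    w=g[v0-3:v0+4,u0-3:u0+4]; bg=np.median(w); k=np.clip(bg*.8-w,0,None); yy,xx=np.mgrid[-3:4,-3:4]; k=k*(np.hypot(xx,yy)<3.2)
    return np.array([u0+(k*xx).sum()/k.sum(),v0+(k*yy).sum()/k.sum()])
I={'s0':((73,212,140),(330,31,140)),'s3':((34,335,135),(309,30,135)),'s5':((40,288,135),(312,50,135)),'s7':((40,289,135),(312,49,135))}
for a in sys.argv[1:]: I[a]=I['s7']
F={f:[cen(f,262+u/4.5,o+v/4.5) for u,v,o in p] for f,p in I.items()}
d=np.load('pics/s0.npz')
def proj(s,t,x,l):
    c=d['R']@np.r_[O+X*x+Y*((s+l)*np.cos(t)),.098+(s+l)*np.sin(t)]+d['t'];q=d['intrinsics']@c;return q[:2]/q[2]
n=list(F)
def res(p):
    r=[(p[0]-.1165)/.002*0]
    for i,f in enumerate(n):
        s,t,x=p[1+3*i:4+3*i]; r+=list(proj(s,t,x,p[0])-F[f][0])+list(proj(s,t,x,-p[0])-F[f][1])
    return r
sol=least_squares(res,[.115]+[.01,0,0]*len(n),x_scale=[.01]+[.01,.1,.01]*len(n))
print('h',sol.x[0],'cost',sol.cost)
for i,f in enumerate(n): print(f,np.round(F[f],2).tolist(),'s t x',np.round(sol.x[1+3*i:4+3*i],4))
E
python3 holes.py
```

```text
h 0.12046915114157064 cost 0.03464989976799828
s0 [[277.86, 186.89], [335.38, 145.81]] s t x [-0.0066  0.1803  0.002 ]
s3 [[269.13, 209.14], [330.28, 141.24]] s t x [ 0.0262 -0.1563  0.0002]
s5 [[270.67, 198.84], [331.31, 145.28]] s t x [0.0189 0.0421 0.0006]
s7 [[270.53, 198.88], [331.05, 145.05]] s t x [0.0188 0.0384 0.0012]
```

```bash
python3 -m creep '[[[0,0,1.2],[0,0,0],4.5],[[0,0,0],[0,0,0],3.5],[[0,0,0],[0,0,0],2],[[0,0,0],[0,0,0],2],[[0,0,0],[0,0,0],2],[[0,0,0],[0,0,0],2],[[0.07,0,0],[0,0,0],2],[[0,0,0],[0,0,0],2],[[0,0,0],[0,0,0],2],[[0,0,0],[0,0,0],2.6]]' ; python3 -m creep '[[[0,0,0],[0,0,0],3],[[0,0,0],[0,0,0],4],[[0,0,-1],[0,0,0],5],[[0,0,-0.2],[0,0,0],5],[[0,0,0],[0,0,0],5],[[0,0,0],[0,0,0],5],[[0,0,0],[0,0,0],5],[[0,0,0],[0,0,0],5],[[0,0,0],[0,0,0],5],[[0,0,0],[0,0,0],5]]'; python3 -m creep '[[[0,0,0],[0,0,0],5],[[0,0,0],[0,0,0],5],[[0,0,0],[0,0,0],5],[[0,0,0],[0,0,0],5],[[0,0,0],[0,0,0],5],[[0,0,0],[0,0,0],5],[[0,0,0],[0,0,0],5],[[0,0,0],[0,0,0],5],[[0,0,0],[0,0,0],5],[[0,0,0],[0,0,0],5]]'; python3 look.py 8; python3 ang.py s8|head -1; python3 face.py w8; python3 holes.py s8
```

```text
time_s: 16.6
eef_pos: [0.5292, -0.0664, 0.069]
ee_rot: [0.0, 0.776, 0.63, 0.0]
force: [0.4, 1.0, -0.7]
grip_width: 0.0258
grip_force: 1.6
time_s: 17.6
eef_pos: [0.5286, -0.0662, 0.0806]
ee_rot: [-0.0, 0.776, 0.63, -0.0]
force: [-0.3, 0.4, 0.1]
grip_width: 0.0505
grip_force: 0.0
time_s: 18.6
eef_pos: [0.5288, -0.0663, 0.0807]
ee_rot: [-0.0, 0.776, 0.63, -0.0]
force: [-0.1, -0.0, 0.5]
grip_width: 0.05
grip_force: 0.0
s8 (np.float64(-0.7554681984065617), np.float64(155.21020892874077), np.int64(23), np.float64(0.1355374393030026))
w8 184.33802816901408 200.32147239263804 end 0.15299140539659412 tilt -0.04265065295605682
h 0.12011012400430296 cost 0.1697052172439417
s0 [[277.86, 186.89], [335.38, 145.81]] s t x [-0.0065  0.1785  0.002 ]
s3 [[269.13, 209.14], [330.28, 141.24]] s t x [ 0.0262 -0.1593  0.0002]
s5 [[270.67, 198.84], [331.31, 145.28]] s t x [0.0189 0.0398 0.0007]
s7 [[270.53, 198.88], [331.05, 145.05]] s t x [0.0189 0.036  0.0013]
s8 [[270.45, 201.43], [330.65, 144.27]] s t x [ 0.0209 -0.006   0.0006]
```

Tilt is now within about 0.015 rad of level, with the boom clear of both rests. That will do, so on to the marker.

```bash
python3 -m creep '[[[0,0,-1.5],[0,0,0],5],[[0,0,-4],[0,0,0],5],[[0,0,-4.5],[0,0,0],5],[[0,0,-2],[0,0,0],5],[[4,-1.5,0],[0,0,-0.13],5],[[0,0,0],[0,0,-0.131],5],[[0,0,0],[0,0,-0.131],5],[[0,0,0],[0,0,-0.131],5],[[0,0,0],[0,0,-0.131],5],[[0,0,0],[0,0,-0.131],5]]'; python3 - <<'E'
from h import *
s=readout.get_state();p=s['eef_pos'];q=s['ee_rot'];W=Rn.from_quat(np.r_[q[1:],q[0]]).as_matrix()
print(s['joint_positions'][5],W[:,0],(W.T@(np.array([.498,.146,.2])-p))*100)
E
```

```text
time_s: 19.75
eef_pos: [0.5222, -0.0239, 0.2007]
ee_rot: [-0.0, 0.474, 0.881, -0.0]
force: [-0.5, 0.8, -0.0]
grip_width: 0.0499
grip_force: 0.0
0.8177701232492266 [-5.50955602e-01  8.34534554e-01  4.91249129e-05] [15.51602552  7.34379737  0.06883298]
```

```bash
python3 -m creep '[[[3.88,1.84,0],[0,0,0],5],[[3.88,1.84,0],[0,0,0],5],[[3.88,1.84,0],[0,0,0],5],[[3.88,1.84,0],[0,0,0],5],[[0,0,0],[0,0,0],5],[[0,0,0],[0,0,0],5],[[0,0,0],[0,0,0],5]]'; python3 - <<'E'
from h import *
c=snap('wrist','w9')['frame'][:,:,::-1]; a=snap('scene','s9')['frame'][:,:,::-1]
cv2.imwrite('pics/w9b.png',cv2.resize(c[120:345,105:405],(800,600),interpolation=cv2.INTER_CUBIC))
E
```

```text
time_s: 20.45
eef_pos: [0.4993, 0.1454, 0.2007]
ee_rot: [0.0, 0.477, 0.879, -0.0]
force: [-0.1, 0.0, 0.9]
grip_width: 0.0502
grip_force: 0.0
```

View pics/w9b.png

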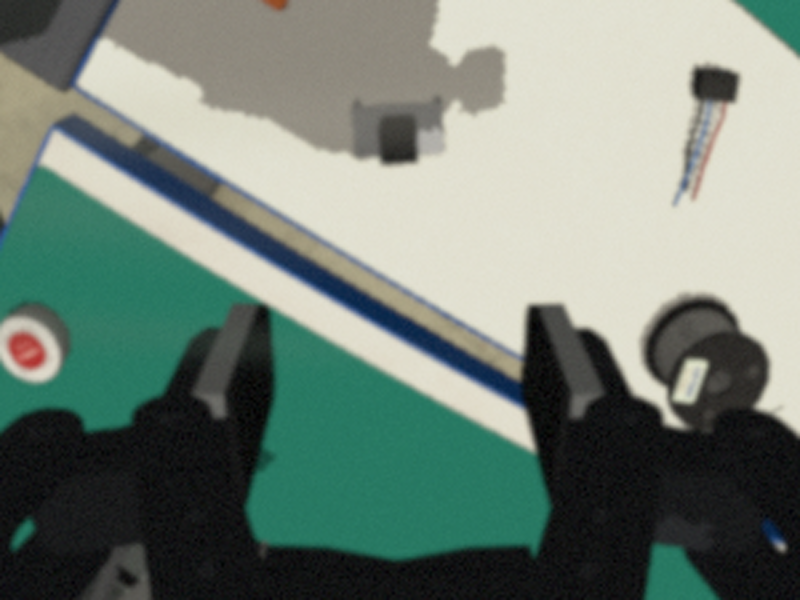

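The marker's plate spans (353,102) to (441,100) along its front edge and reaches row 153 at the back. The post is at columns 380–416, with its top's far edge at row 163. It is square with the gripper. The tin is at (25,348), and the orange decoy only just shows at the top.

```bash
python3 - <<'E'
from h import *
s=lambda u,v,z:onplane('w9',105+u*.375,120+v*.375,z)
a,b=s(353,102,.019),s(441,100,.019);c,d=s(360,153,.019),s(443,153,.019)
e,f=s(380,163,.049),s(416,163,.049)
q=np.load('pics/w9.npz');W=q['q'];W=Rn.from_quat(np.r_[W[1:],W[0]]).as_matrix()
for n,P in zip('abcdef',(a,b,c,d,e,f)): print(n,P,(W.T@(P-q['p'])*100).round(2))
E
python3 holes.py s9|tail -1; python3 ang.py s9|head -1
```

```text
a [0.47580101 0.14837487 0.019     ] [ 1.54 -1.8  18.17]
b [0.50592153 0.16903883 0.019     ] [ 1.62  1.85 18.16]
c [0.48998382 0.13151192 0.019     ] [-0.65 -1.53 18.17]
d [0.51929051 0.15064492 0.019     ] [-0.65  1.97 18.17]
e [0.49562434 0.13951066 0.049     ] [-0.29 -0.62 15.17]
f [0.50719086 0.14705941 0.049     ] [-0.29  0.76 15.17]
s9 (np.float64(-0.755273412921749), np.float64(155.1855174077283), np.int64(23), np.float64(0.13329819412345356))holes.py:8: RuntimeWarning: invalid value encountered in scalar divide
  return np.array([u0+(k*xx).sum()/k.sum(),v0+(k*yy).sum()/k.sum()])
Traceback (most recent call last):
  File "holes.py", line 21, in <module>
    sol=least_squares(res,[.115]+[.01,0,0]*len(n),x_scale=[.01]+[.01,.1,.01]*len(n))
ValueError: Residuals are not finite in the initial point.
```

```bash
python3 -m creep '[[[0.45,0.05,4],[0,0,0],4.5],[[0,0,4.4],[0,0,0],4],[[0,0,4.4],[0,0,0],4],[[0,0,3],[0,0,0],4],[[0,0,1.7],[0,0,0],4],[[0,0,0],[0,0,0],4],[[0,0,0],[0,0,0],2.5],[[0,0,0],[0,0,0],0.8],[[0,0,0],[0,0,0],0.8],[[0,0,0],[0,0,0],0.8]]'; python3 -m creep '[[[0,0,0],[0,0,0],0.8],[[0,0,0],[0,0,0],0.8]]'
```

```text
time_s: 21.55
eef_pos: [0.4986, 0.1503, 0.0271]
ee_rot: [0.001, 0.476, 0.879, 0.001]
force: [-0.2, 0.1, 2.6]
grip_width: 0.0126
grip_force: 61.1
time_s: 21.75
eef_pos: [0.4986, 0.1503, 0.0271]
ee_rot: [0.001, 0.476, 0.879, 0.001]
force: [-0.9, -0.7, 5.5]
grip_width: 0.0124
grip_force: 61.5
```

```bash
python3 -m creep '[[[0,0,-3],[0,0,0],0.8],[[0,0,-5],[0,0,0],0.8],[[0,0,-5],[0,0,0],0.8],[[0,0,-4.3],[0,0,0],0.8],[[-2,-1.4,0],[0,0,0],0.8],[[-3.5,-2.3,0],[0,0,0],0.8],[[-3.5,-2.3,0],[0,0,0],0.8],[[-3.5,-2.3,0],[0,0,0],0.8],[[-3.5,-2.3,0],[0,0,0],0.8],[[-3.5,-2.3,0],[0,0,0],0.8]]'; python3 -m creep '[[[-3.5,-2.3,0],[0,0,0],0.8],[[-3.5,-2.3,0],[0,0,0],0.8],[[-3.5,-2.3,0],[0,0,0],0.8],[[-2,-1.5,0],[0,0,0.131],0.8],[[0,0,0],[0,0,0.131],0.8],[[0,0,0],[0,0,0.131],0.8],[[0,0,0],[0,0,0.131],0.8],[[0,0,0],[0,0,0.131],0.8],[[0,0,0],[0,0,0.13],0.8],[[0,0,0],[0,0,0],0.8]]'; python3 -m creep '[[[0,0,0],[0,0,0],0.8],[[0,0,0],[0,0,0],0.8],[[0,0,0],[0,0,0],0.8]]'; python3 - <<'E'
from h import *
c=snap('wrist','w10')['frame'][:,:,::-1]
cv2.imwrite('pics/w10b.png',cv2.resize(c[60:384,40:472],(800,600),interpolation=cv2.INTER_CUBIC))
E
```

```text
time_s: 22.75
eef_pos: [0.4951, -0.0849, 0.1987]
ee_rot: [-0.0, 0.476, 0.879, 0.0]
force: [0.8, 0.0, -0.3]
grip_width: 0.0124
grip_force: 60.7
time_s: 23.75
eef_pos: [0.4933, -0.2339, 0.1984]
ee_rot: [-0.0, 0.776, 0.63, -0.0]
force: [-0.5, 0.2, -0.0]
grip_width: 0.0126
grip_force: 60.7
time_s: 24.05
eef_pos: [0.4935, -0.2341, 0.1987]
ee_rot: [-0.0, 0.776, 0.631, 0.0]
force: [0.0, -0.5, 0.4]
grip_width: 0.0124
grip_force: 60.7
```

View pics/w10b.png

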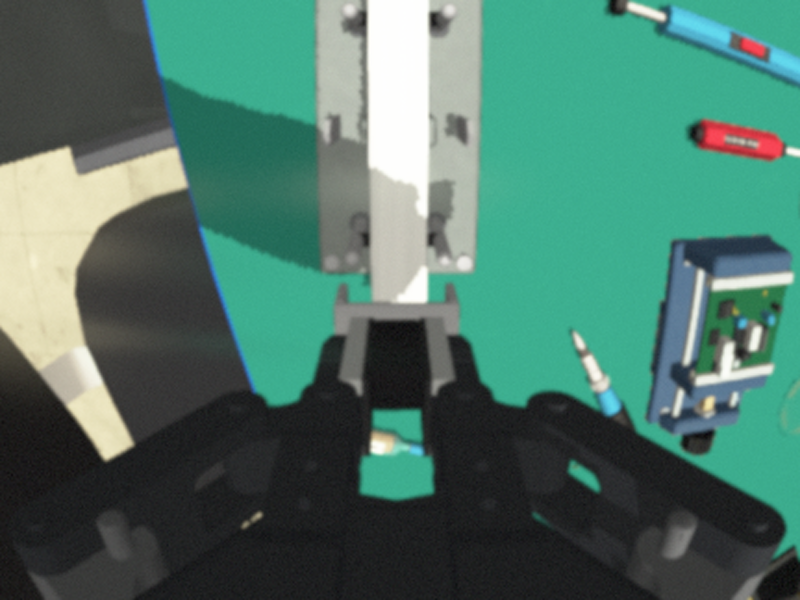

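The view shows near post tops at (350,10) and (450,12), far post tops at (352,258) and (445,260), and side plates at (332,127) and (457,127). Boom edges are at columns 368 and 429. The marker is held square, with its plate front edge from (336,312) to (459,312).

```bash
python3 - <<'E'
from h import *
q=np.load('pics/w10.npz');W=q['q'];W=Rn.from_quat(np.r_[W[1:],W[0]]).as_matrix()
t=lambda u,v,z:(W.T@(onplane('w10',40+u*.54,60+v*.54,z)-q['p'])*1000).round(1)
for n,P in dict(nl=(350,10,.082),nr=(450,12,.082),fl=(352,258,.082),fr=(445,260,.082),pl=(332,127,.04),pr=(457,127,.04),bl=(322,270,.01),br=(475,270,.01),b1=(368,60,.098),b1r=(429,60,.098),b2=(369,200,.098),b2r=(429,200,.098),m1=(336,312,.191),m1r=(459,312,.191)).items(): print(n,t(*P))
print('stand centre est in tool',(W.T@(np.array([.505,-.186,.2])-q['p'])*1000).round(1))
E
python3 face.py w10 2>/dev/null|tail -1; echo; cat pics/none 2>/dev/null
```

```text
nl [109.1 -21.6 116.7]
nr [108.3  24.5 116.7]
fl [-11.  -22.2 116.7]
fr [-12.   24.1 116.7]
pl [ 50.3 -35.4 158.7]
pr [ 50.4  33.  158.7]
bl [-43.1 -47.8 188.7]
br [-43.1  50.5 188.7]
b1 [ 84.6 -12.5 100.7]
b1r [ 84.6  13.9 100.7]
b2 [ 21.9 -12.6 100.7]
b2r [ 21.9  14.6 100.7]
m1 [  8.2 -18.3   7.7]
m1r [ 8.2 18.5  7.7]
stand centre est in tool [49.4  1.4 -1.3]
w10 168.18115942028984 164.28736162361625 end -0.02492018702272818 tilt -0.3118744353920554
```

```bash
python3 -m creep '[[[2.5,0.07,0],[0,0,0],0.8],[[2.5,0,0],[0,0,0],0.8],[[0,0,0],[0,0,0],0.8],[[0,0,0],[0,0,0],0.8],[[0,0,2.5],[0,0,0],0.8],[[0,0,2.5],[0,0,0],0.8],[[0,0,1.5],[0,0,0],0.8],[[0,0,1],[0,0,0],0.8],[[0,0,0.5],[0,0,0],0.8],[[0,0,0],[0,0,0],0.8]]'; python3 - <<'E'
from h import *
s=readout.get_state();q=s['ee_rot'];W=Rn.from_quat(np.r_[q[1:],q[0]]).as_matrix();d=np.load('pics/w10.npz')
print((W.T@(s['eef_pos']-d['p'])*1000).round(1),s['force'])
E
```

```text
time_s: 25.1
eef_pos: [0.5043, -0.1857, 0.1184]
ee_rot: [-0.0, 0.777, 0.63, -0.0]
force: [-0.3, -0.6, -0.3]
grip_width: 0.0128
grip_force: 60.7
[49.5  0.7 80.3] [-0.32068429 -0.58952339 -0.2505536 ]
```

```bash
python3 -m creep '[[[0.05,0,0.4],[0,0,0],0.8],[[0,0,0.25],[0,0,0],0.8],[[0,0,0.1],[0,0,0],0.8],[[0,0,0.05],[0,0,0],0.8],[[0,0,0],[0,0,0],0.8],[[0,0,0],[0,0,0],0.8]]'; python3 - <<'E'
from h import *
snap('scene','s11')
E
python3 ang.py s11|head -1
```

```text
time_s: 25.7
eef_pos: [0.5047, -0.1849, 0.1109]
ee_rot: [0.0, 0.776, 0.63, 0.0]
force: [0.5, -0.6, -0.3]
grip_width: 0.0123
grip_force: 60.7
s11 (np.float64(0.6507342557044388), np.float64(173.20454545454535), np.int64(2), np.float64(0.0))
```

Still no contact. I'll go down in 1 mm steps until the force shows.

```bash
python3 -m creep '[[[0,0,0.1],[0,0,0],0.8],[[0,0,0],[0,0,0],0.8]]' | grep -E "eef|force:"; python3 -m creep '[[[0,0,0.1],[0,0,0],0.8],[[0,0,0],[0,0,0],0.8]]'| grep -E "eef|force:"; python3 -m creep '[[[0,0,0.06],[0,0,0],0.8],[[0,0,0],[0,0,0],0.8]]'| grep -E "eef|force:"
```

```text
eef_pos: [0.5045, -0.1848, 0.1096]
force: [0.1, 0.0, -0.5]
grip_force: 60.7
eef_pos: [0.5047, -0.185, 0.1089]
force: [0.3, 0.5, 2.2]
grip_force: 61.1
eef_pos: [0.5048, -0.185, 0.1088]
force: [-1.9, 1.0, 5.5]
grip_force: 61.5
```

```bash
python3 -m creep '[[[0,0,-0.06],[0,0,0],0.8],[[0,0,0],[0,0,0],1.4],[[0,0,0],[0,0,0],1.8],[[0,0,0],[0,0,0],2.4],[[0,0,0],[0,0,0],3],[[0,0,0],[0,0,0],3.4],[[0,0,0],[0,0,0],3.4],[[0,0,-1],[0,0,0],3.4],[[0,0,-3],[0,0,0],3.4],[[0,0,-4],[0,0,0],3.4]]' ; python3 -m creep '[[[-2,0,-3],[0,0,0],3.4],[[-3,0,0],[0,0,0],3.4],[[-3,0,0],[0,0,0],3.4],[[-3,0,0],[0,0,0],3.4],[[-4,0,0],[0,0,0],3.4],[[-5,0,0],[0,0,0],3.4],[[-5,0,0],[0,0,0],3.4],[[-3,0,0],[0,0,0],3.4],[[0,0,0],[0,0,0],3.4],[[0,0,0],[0,0,0],3.4]]'; python3 -m creep '[[[0,0,0],[0,0,0],3.4],[[0,0,0],[0,0,0],3.4],[[0,0,0],[0,0,0],3.4],[[0,0,0],[0,0,0],3.4],[[0,0,0],[0,0,0],3.4],[[0,0,0],[0,0,0],3.4],[[0,0,0],[0,0,0],3.4],[[0,0,0],[0,0,0],3.4]]'; python3 look.py 12;sed -i "s/^for a in sys.argv.*/for a in sys.argv[1:]: I[a]=((40,291,135),(310,45,135))/" holes.py; python3 ang.py s12|head -1;python3 holes.py s12
```

```text
time_s: 27.35
eef_pos: [0.5029, -0.184, 0.1881]
ee_rot: [-0.002, 0.776, 0.63, -0.001]
force: [0.7, -0.5, 0.3]
grip_width: 0.0337
grip_force: 0.0
time_s: 28.35
eef_pos: [0.4468, -0.4594, 0.2191]
ee_rot: [-0.0, 0.777, 0.63, 0.0]
force: [0.1, 0.8, -0.0]
grip_width: 0.034
grip_force: 0.0
time_s: 29.15
eef_pos: [0.4471, -0.4589, 0.2187]
ee_rot: [-0.0, 0.776, 0.63, 0.0]
force: [-0.1, -0.1, -0.7]
grip_width: 0.0341
grip_force: 0.0
s12 (np.float64(0.2658499583000576), np.float64(167.73391812865486), np.int64(1), np.float64(0.0))
h 0.1203047928217573 cost 0.06303295017021648
s0 [[277.86, 186.89], [335.38, 145.81]] s t x [-0.0066  0.1795  0.002 ]
s3 [[269.13, 209.14], [330.28, 141.24]] s t x [ 0.0262 -0.1577  0.0002]
s5 [[270.67, 198.84], [331.31, 145.28]] s t x [0.0189 0.0411 0.0007]
s7 [[270.53, 198.88], [331.05, 145.05]] s t x [0.0189 0.0373 0.0013]
s12 [[270.08, 201.21], [330.71, 144.37]] s t x [ 0.0211 -0.0006  0.0009]ang.py:11: RankWarning: Polyfit may be poorly conditioned
  p=np.polyfit(np.array(xs)[ok],np.array(ys)[ok],1)
```

```bash
python3 - <<'E'
from h import *
from tilt import X,Y,O
d=np.load('pics/s12.npz');im=d['frame'].astype(float)
def pr(P): q=d['intrinsics']@(d['R']@P+d['t']);return (q[:2]/q[2]).round(1)
print('pred post top/ctr',pr(np.r_[O-X*.001,.131]),pr(np.r_[O-X*.001,.116]),'per +5mm y',pr(np.r_[O-X*.001+Y*.005,.116]))
g=im.max(2)
u,v=pr(np.r_[O,.116]).astype(int)
print(u,v);print(g[v-14:v+14,u-14:u+14:1].astype(int))
print('far hole');print(g[139:150,323:340].astype(int))
e=np.load('pics/w12.npz');print(e['p'])
E
```

```text
pred post top/ctr [309.1 156.2] [308.6 161. ] per +5mm y [307.4 162.2]
308 160
[[115 116 111 114 112 119 113 113 117 114 114 113 112 115 115 112 113 108
  112 113 112 113 116 116 115 112 111 105]
 [110 109 115 118 113 113 115 112 113 114 115 111 116 116 115 113 117 116
  112 108 112 117 112 112 115 111  98 135]
 [113 111 118 113 117 113 113 114 112 112 119 110 118 115 114 115 112 112
  116 116 115 112 109 112 112  90 152 192]
 [113 112 115 115 113 117 115 115 114 112 113 114 112 115 109 113 116 118
  112 115 110 113 115 109  93 146 209 211]
 [114 114 116 116 115 110 116 116 115 111 116 113 112 112 112 114 115 111
  113 114 113 113 110 112 149 211 211 200]
 [111 116 110 114 112 113 113 113 110 116 114 115 114 115 116 113 118 117
  117 102 107 108 108 159 204 207 200 197]
 [113 112 111 114 111 115 112 113 116 110 117 110 113 117 121 118 116 114
  109 123 140 117 159 207 207 199 197 197]
 [112 112 117 111 109 117 113 111 109 114 112 120 117  99  92 102 119 120
   99 124 173 174 204 208 201 196 203 198]
 [113 110 111 113 115 115 111 115 115 113 111 122 108  68  37  65  82 109
   87 115 1
[... 2384 characters left out ...]
7 114 114 114 114 114]
 [116 112 111 104 128 172 164 128 111 108 111 115 112 111 119 109 112]
 [114 112 107 124 174 212 208 186 184 146 113 103 109 109 116 111 107]
 [111 107 122 169 205 219 190 162 174 166 181 143 107 104 110 110 117]
 [104 123 172 205 212 210 142  67  69 114 208 197 182 143 115 108 116]
 [144 177 207 207 204 210 121  49  61 110 194 217 224 196 130 112 112]
 [191 209 205 200 199 208 180 161 166 184 203 207 211 178 119 108 110]
 [205 204 200 199 204 205 210 213 214 212 210 203 168 110 103 114 116]
 [203 197 198 202 205 204 202 202 206 209 191 158 112  98 106 117 111]
 [198 200 203 202 204 201 201 206 205 189 143 103  96 101 111 113 115]]
[ 0.4470243  -0.45897667  0.21868663]
```

The post appears at (308.4, 160.5), against (308.6, 161) predicted for directly above the knife edge. The boom's tilt is about 0, so I'm handing in.

```bash
python3 -c "
from rig import order
print(order.hand_in())"
```

```text
the job is handed in; nothing more can be done
None
```

The job is handed in: the boom balances clear of both rests, with tilt measured at about 0 rad (good to roughly 0.02 rad), and the saddle marker sits astride it above the knife edge to within the 1–2 mm I could measure; it took about 29 s of the 72 s allowed, and I don't have the judge's verdict.

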